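# Tip the square tube down into its welding fixture

### The arm

A 7-joint arm with a two-finger parallel gripper is mounted at the origin on the work surface. World frame = base frame: x ahead of the robot, y to its left, z up, the work surface at z = 0. Lengths are in mm, angles in rad, forces in N, time in s.
With the tool pointing down it reaches from about 400 to 875 mm from the base axis. Payload 4.4 kg.
Tool frame: the origin (TCP) lies on the centre line of the jaws, within the pads' length; the fingertips stand 25 mm ahead of it and the grasp point (between the pads) lies 6 mm ahead of it; z points along the fingers, x is the direction in which the jaws open and shut, and the axes are right-handed (so a half turn about z gives the same grasp; the last joint's range is limited). The gripper opens to 85 mm and grips with 20 to 120 N. Pads are 22 mm wide; open, the fingers measure 114 mm over their backs; the gripper's body (76 mm by 85 mm) begins 54 mm behind the grasp point. The pads swing forward as they close: fully open they stand 13 mm farther back than shut.
Start: joints at [1.272, 0.628, 0.038, 1.517, -0.027, 0.996, -0.02], TCP at [149.983, -632.473, 256.313] pointing down, gripper open.
Joint ranges: [-3.06, 3.06], [-0.37, 2.12], [-1.25, 1.32], [0.18, 2.47], [-1.1, 4.24], [0.23, 1.98], [-2.94, 2.94]. Speed limits (rad/s): [2.57, 2.57, 3.14, 3.14, 3.14, 3.14, 3.14].

### API

Orientations are given as [roll, pitch, yaw] about the fixed x, y, z axes, in that order (R = Rz(yaw) Ry(pitch) Rx(roll)).
In Python, from cell import ctrl, cams gives the robot as it stands. The module is installed in compiled form; this text tells all that it offers.
- The arm moves only by the tool step_arm, never from a script. Its arguments are lists of equal length, an entry for each row: "linear": the shift along the tool's x, y, z in mm, a list of three; "yaw": the turn about the tool's z in rad; "gripper": the opening, from -1 (shut) to 1 (fully open). A call has 1 to 8 rows; each row is the pose to reach, as a shift and turn from the pose commanded when the call began, along the tool's axes at that moment; what a row does not reach only later rows make up. A row lasts 1/12 s, in which the tool goes at most 41.7 mm and 7.16 degrees, less where a joint would pass 70% of its speed; a pose out of reach is approached as far as the arm can. A call with a gripper value outside its range is refused whole. The fingers move at their own pace and stop on an object; the grip force is fixed at half the most. Time passes only in rows, so rows that repeat a pose let the fingers close. It gives the time, the measured TCP pose, the force and the opening at its end, in the units of the state.
- ctrl.read_state(): the state, without advancing time (a new reading comes with each control period).
- cams.get_image(name): name is "scene" or "top"; returns a dict with "frame" (420x560x3 uint8, red, green, blue), "depth" (420x560 float32, mm along the optical axis (not along the pixel's ray), 0 where there is no reading), "intrinsics" (3x3 intrinsics, pixels), "k1" (the pictures are not rectified: a ray, as slopes to the right and down, at radius r is drawn at 1 + k1 r^2 times it, then the intrinsics apply), "cam_to_world" (4x4, takes a point from camera to world coordinates). Camera axes: x right, y down, z forward; pixel columns grow to the right and rows downward; lengths in mm; the calibration is good to about 2 mm. A picture is of the moment at which its call begins.
- ctrl.finish_job(): hands the job in, once; it reports no verdict.
Trained networks look in the newest picture that a camera, given by its name, has taken for a name from the list of things; names that differ only in an ending like _2 or _b are one class to them, and where a whole thing is asked for, a point or a joint stands for the part that bears it (a point fixed in the world has none). Each returns a list of dicts, best first, with "conf" (0 to 1); they miss things now and then, are a little off and sometimes report something else, mostly with a low value. They report only what shows in the picture. A call takes as long as a camera call. They do not tell look-alikes from the thing itself.
- cams.regions_of(camera, name): "pixels" (420x560 bool, what is visible of it) and "pixel" ([column, row] in pixels, amid what is visible of it).
The state is a dict: "clock": time; "qpos": joint angles; "qd": joint speeds; "tau": joint torques, N m; "eef_pos": TCP position; "tool_rot": TCP orientation; "force": force on the tool from outside, world axes, zero at the start; "torque": the same for the moment, N m; "width": finger opening in mm.
Only numpy, scipy, OpenCV 4.12 (cv2) and the standard library are available. Lean on these libraries where they do the work, as an engineer would, in place of code of your own. Each camera call takes 0.05 s, during which the arm holds its last target.

### The job

Push the standing square tube over, towards the upright stop plate at the end of the fixture, so that it lies flat in the channel between the rails, then push it along the channel until the end that was on top butts against the stop plate. Only push it with the fingers: do not pick it up or lift it, and leave the other loose things on the bench where they are.

Things in the scene. Friction and masses are not known exactly. Their poses are not given: they have to be found in the camera images.
- tube: the workpiece: loose square steel tube, bare light grey, 40 x 40 mm, 3 mm wall, ends open, 130 mm long, 0.3 to 0.57 kg. It starts standing on end near the middle of the fixture's channel, sides nearly parallel to the rails. Origin: centre of the end it starts standing on; z runs along the tube to the other (upper) end. It falls over by itself once leaned about 17 degrees
- tube_top (a point): centre of the tube's upper end face (130 mm from the origin along the tube's z)
- tube_mid (a point): middle of the tube, on its axis (65 mm from either end): 75 mm above the bench when it stands in the channel, 30 mm when it lies flat there
- tube_foot (a point): centre of the end face on which the tube starts standing; pushing the lying tube along the channel takes 3 to 13 N
- fixture: dark steel fixture fixed to the bench, roughly crossways to the robot: plate 450 x 120 x 10 mm. Origin: centre of its underside, on the bench; x along the channel, z up. Channel floor 10 mm above the bench; rails 340 mm long leave a channel 50 mm wide, centred on y = 0, flaring to about 70 mm at their tops, 33 mm above the bench. The stop plate is at either the +x or the -x end
- stop: the stop: upright bare steel plate across one end of the channel, 12 mm thick, 76 mm wide, 50 mm tall (top 60 mm above the bench), 205 mm from the fixture's origin. Origin: centre of its underside, 10 mm above the bench; x along the channel, its faces 6 mm either side of the origin. The opposite end has only a low bar, 8 mm tall
- offcut: short offcut of the same square tube, 40 x 40 x 55 mm, standing on the bench beyond the fixture. Origin: on its underside. To be left alone
- magnet: red triangular welding magnet, about 75 x 60 x 16 mm, lying flat on the near side of the fixture. Origin: on its underside. To be left alone
- chip_hammer: chipping hammer with a coiled spring handle, 270 mm long, 25 mm high, lying on the right of the bench. Origin: on its underside. To be left alone
- wire_brush: wire brush with a wooden handle, 280 mm long, 29 mm high, lying on its bristles at the back. Origin: on its underside. To be left alone
- spray_can: grey can, 60 mm across, 170 mm tall, standing at the back left. Origin: on its underside. To be left alone
- g_clamp: blue G-clamp, about 200 x 140 x 16 mm, lying on the left of the bench. Origin: on its underside. To be left alone
Not all that is in view belongs to the job. Leave any blue or pink look-alike of the tube alone.

How it is judged:
By the outcome, as a careful person would: the job done as asked, in the order asked, and still so for the second after the job is handed in, with the robot touching nothing.
It also fails if it takes over 40 s, if anything falls off the work surface, if the arm or the gripper's body presses on something with over 40 N, if the wrist force passes 120 N, or if a joint passes its speed limit or range.

## Working session

There is one attempt and no reset: what is moved stays moved. The work goes in short steps, Python scripts to look and compute and a tool call to move; the robot and the scene stay as the last step left them, time stands still between calls to the robot, and variables do not carry over. Pictures are saved under pics/ and viewed, and the job is handed in when it is done.

Besides the shell and the picture viewer there is one more tool, called after "Emit:" by a JSON object that holds its "fn" and its "kwargs". step_arm: Moves the arm, as the interface text tells. Its arguments: {"type":"object","properties":{"linear":{"type":"array"},"yaw":{"type":"array"},"gripper":{"type":"array"}},"required":["linear","yaw","gripper"]}

```bash
mkdir -p pics
cat > h.py <<'E'
import numpy as np, cv2
from cell import ctrl, cams
def save(im,n): cv2.imwrite('pics/'+n+'.png', cv2.cvtColor(im['frame'],cv2.COLOR_RGB2BGR))
def pts(im):
    K=im['intrinsics'];k1=im['k1'];D=im['depth'];h,w=D.shape
    u,v=np.meshgrid(np.arange(w),np.arange(h))
    xd=(u-K[0,2])/K[0,0];yd=(v-K[1,2])/K[1,1]
    x,y=xd.copy(),yd.copy()
    for _ in range(15):
        s=1+k1*(x*x+y*y);x=xd/s;y=yd/s
    P=np.stack([x*D,y*D,D,np.ones_like(D)],-1)@np.array(im['cam_to_world']).T
    P=P[...,:3];P[D==0]=np.nan
    return P
E
python3 - <<'E'
from h import *
for c in ('scene','top'):
    im=cams.get_image(c);save(im,c+'0');P=pts(im);np.save(c+'P.npy',P)
    print(c,np.array(im['cam_to_world']).round(2).tolist())
    for n in ('tube','fixture','stop','offcut','magnet'):
        for r in cams.regions_of(c,n)[:3]:
            m=r['pixels'];q=P[m];q=q[~np.isnan(q[:,0])]
            print(n,round(r['conf'],2),np.round(r['pixel']),m.sum(),np.percentile(q,[2,50,98],axis=0).round().tolist() if len(q) else None)
s=ctrl.read_state();print(s)
E
```

```text
scene [[0.59, 0.53, -0.61, 1508.1], [0.81, -0.38, 0.45, -668.34], [0.01, -0.75, -0.66, 1070.59], [0.0, 0.0, 0.0, 1.0]]
tube 0.87 [234. 275.] 661 [[742.0, -264.0, 8.0], [780.0, -248.0, 88.0], [785.0, -224.0, 131.0]]
tube 0.84 [236. 213.] 608 [[534.0, -127.0, 13.0], [567.0, -111.0, 89.0], [583.0, -76.0, 140.0]]
tube 0.72 [287. 254.] 587 [[758.0, -88.0, 9.0], [788.0, -76.0, 86.0], [803.0, -42.0, 130.0]]
fixture 0.65 [155. 286.] 601 [[439.0, -492.0, 2.0], [651.0, -446.0, 18.0], [690.0, -365.0, 25.0]]
fixture 0.64 [232. 242.] 2715 [[445.0, -301.0, 4.0], [581.0, -143.0, 11.0], [686.0, 94.0, 33.0]]
stop 0.6 [268. 189.] 261 [[427.0, 72.0, 7.0], [463.0, 90.0, 40.0], [497.0, 114.0, 65.0]]
stop 0.37 [236. 213.] 610 [[533.0, -127.0, 12.0], [567.0, -110.0, 89.0], [583.0, -75.0, 141.0]]
offcut 0.71 [266. 242.] 308 [[642.0, -89.0, 2.0], [672.0, -71.0, 33.0], [687.0, -44.0, 56.0]]
offcut 0.66 [336. 242.] 514 [[776.0, 4.0, 10.0], [794.0, 123.0, 28.0], [807.0, 262.0, 33.0]]
magnet 0.73 [217. 210.] 206 [[412.0, -145.0, -3.0], [433.0, -113.0, 12.0], [465.0, -70.0, 20.0]]
magnet 0.65 [270. 189.] 243 [[43
[... 927 characters left out ...]
, 21.0]]
{'clock': 0.6, 'qpos': array([ 1.27222858,  0.62839288,  0.03850153,  1.51739483, -0.02698472,
        0.99627278, -0.02000684]), 'qd': array([ 9.61325383e-04,  9.61073369e-04, -1.03987103e-05, -1.19702460e-03,
        5.22414690e-04,  1.17953963e-03, -2.23778839e-03]), 'tau': array([-7.41598978e-04, -5.62986124e+01,  1.22466221e+00, -1.93699443e+01,
        1.08903562e-02,  1.85433171e-03,  1.86412728e-05]), 'eef_pos': array([ 149.96335475, -632.49062088,  256.31972723]), 'tool_rot': array([-3.14156865e+00, -4.99819866e-05, -1.33805324e+00]), 'force': array([-0.29818055, -0.45126886, -0.24169591]), 'torque': array([ 0.01508656, -0.0519092 , -0.04972788]), 'width': 85.4965861668869}
```

Run:
```python
import cv2
a=cv2.imread('pics/scene0.png');b=cv2.imread('pics/top0.png')
cv2.imwrite('pics/sc_crop.png',cv2.resize(a[120:340,120:370],None,fx=3,fy=2.7,interpolation=cv2.INTER_CUBIC))
cv2.imwrite('pics/top_crop.png',cv2.resize(b[130:310,200:440],None,fx=3.3,fy=3.3,interpolation=cv2.INTER_CUBIC))
```

```text
(no output)
```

View pics/sc_crop.png

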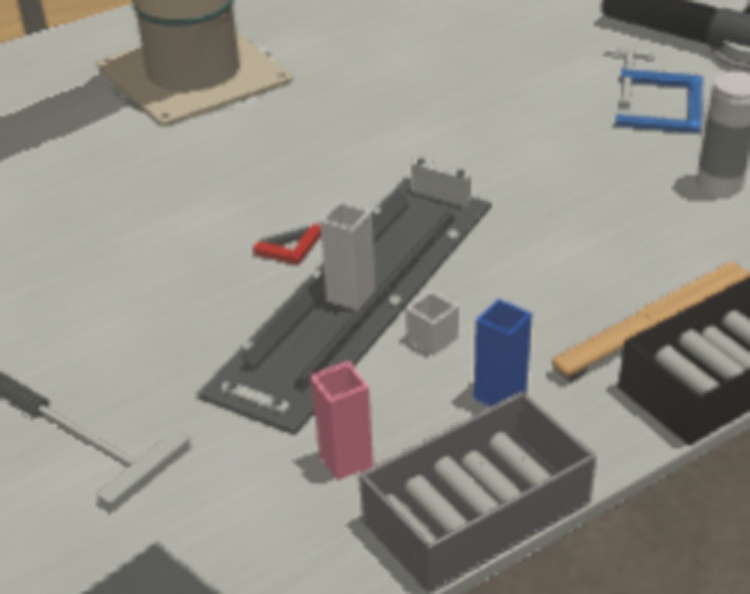

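View pics/top_crop.png

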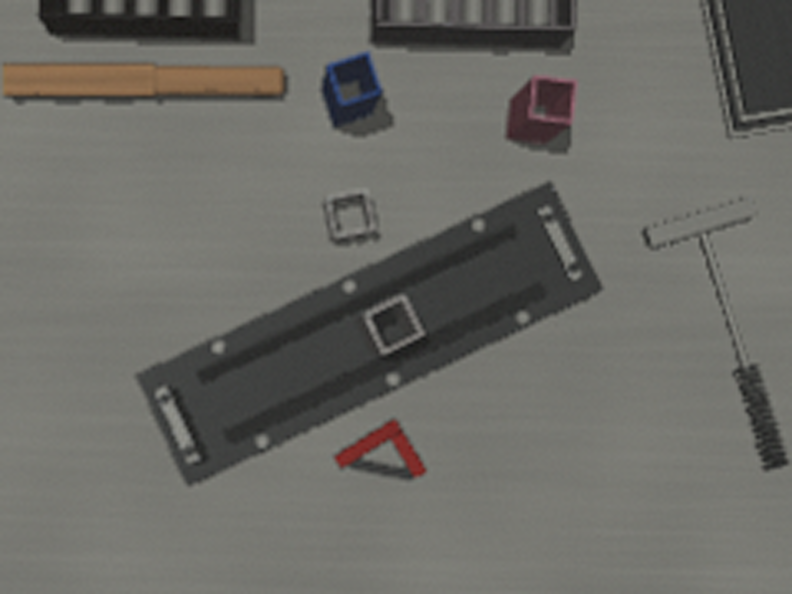

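View pics/top0.png

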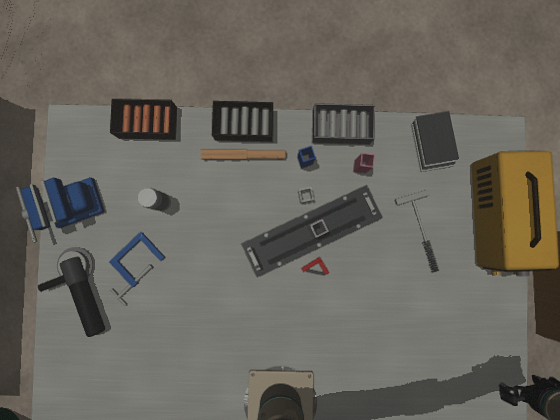

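View pics/scene0.png

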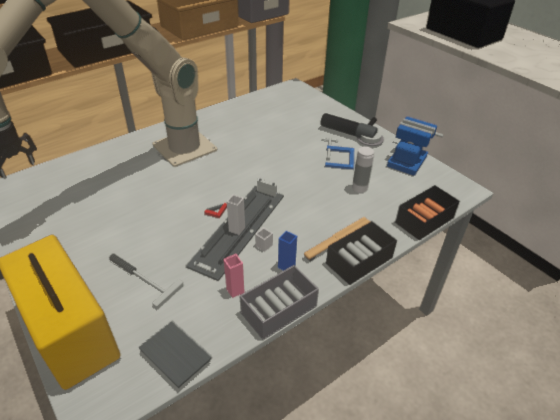

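The candidates for the tube are:
- **Grey tube in the channel:** scene (236,213), top (320,229). This is my choice: bare grey and standing in the fixture.
- **Pink look-alike:** scene (234,275).
- **Blue look-alike:** scene (287,254).
- **Short grey offcut:** scene (264,240).

The crops confirm the choice. The tall stop plate is at the left (+y) end, top (252,258). The low bar is at the right end, top (370,202).

```bash
cat > fit.py <<'E'
from h import *
def rect(q):
    r=cv2.minAreaRect(q[:,:2].astype(np.float32).copy()); return np.round(r[0],1),np.round(r[1],1),round(r[2],2)
if __name__=='__main__':
  for c in ('top','scene'):
    im=cams.get_image(c);P=pts(im)
    g=np.array([550,-100.])
    near=(np.linalg.norm(P[...,:2]-g,axis=-1)<330)
    fr=im['frame'].astype(float); 
    for n in ('fixture','stop','tube'):
        for r in cams.regions_of(c,n)[:3]:
            m=r['pixels'];q=P[m];q=q[~np.isnan(q[:,0])]
            ctr=np.median(q,0)
            if n=='fixture' and m.sum()>2000:
                print(c,n,rect(q[(q[:,2]<40)]))
            if n=='stop' and abs(ctr[1]-93)<15: print(c,n,rect(q[q[:,2]>50]),np.percentile(q[:,2],[50,98]))
            if n=='tube' and abs(ctr[1]+110)<15:
                t=q[q[:,2]>125]; print(c,n,rect(t),t.mean(0),len(t),r['conf'])
E
python3 fit.py
python3 - <<'E'
from h import *
# edge fit of fixture in top picture via colour: dark
im=cams.get_image('top');g=im['frame'].mean(-1)
P=pts(im)
r=max(cams.regions_of('top','fixture'),key=lambda r:r['pixels'].sum())
m=r['pixels'].astype(np.uint8)
cs,_=cv2.findContours(m,0,1);c=max(cs,key=cv2.contourArea)
print(cv2.minAreaRect(c), g[m>0].mean())
E
```

```text
top fixture (array([546.6, -89.2]), array([125.5, 456.8]), 26.58)
top tube (array([551.6, -98.1]), array([39.3, 39.4]), 27.68) [549.76356247 -98.80320786 138.79889027] 61 0.68
scene fixture (array([547.1, -92.5]), array([133.9, 454.3]), 25.89)
scene stop (array([461.4,  91.7]), array([75.9, 17.5]), 24.81) [38.79333836 64.32898458]
scene tube (array([ 557.7, -101.4]), array([42.7, 44.5]), 28.72) [ 557.77055273 -101.68386314  133.91945517] 131 0.62
((311.23309326171875, 231.214599609375), (38.87022018432617, 140.5760498046875), 64.44003295898438) 62.37625913490026
```

Emit:
{"fn": "step_arm", "kwargs": {"linear": [[-20, -29, 0], [-40, -59, 0], [-60, -88, 0], [-80, -118, 0], [-100, -147, 0], [-121, -176, 0], [-141, -206, 0], [-161, -235, 0]], "yaw": [-0.1, -0.2, -0.3, -0.4, -0.5, -0.6, -0.7, -0.8], "gripper": [-0.4, -0.4, -0.4, -0.4, -0.4, -0.4, -0.4, -0.4]}}

```text
clock: 1.77
eef_pos: [342.6, -420.2, 256.6]
tool_rot: [3.141, -0.001, -0.533]
force: [0.8, -0.1, 0.5]
width: 25.4
```

Emit:
{"fn": "step_arm", "kwargs": {"linear": [[7.5, -37, 0], [15, -74, 0], [22.5, -111, 0], [30, -148, 0], [37.5, -185, 0], [45, -222, 0], [52, -259, 0], [59, -296, 0]], "yaw": [-0.12, -0.24, -0.36, -0.48, -0.6, -0.72, -0.84, -0.96], "gripper": [-0.4, -0.4, -0.4, -0.4, -0.4, -0.4, -0.4, -0.4]}}

```text
clock: 2.43
eef_pos: [544.9, -196.3, 256.6]
tool_rot: [3.141, -0.0, 0.427]
force: [-0.1, -0.9, 1.0]
width: 25.7
```

Run:
```python
from h import *
s=ctrl.read_state();print(s['clock'],s['eef_pos'],s['tool_rot'],s['force'])
im=cams.get_image('top');P=pts(im)
# stop and bar from bright pixels on the fixture ends
for n in('stop','tube','fixture'):
    for r in cams.regions_of('top',n)[:4]:
        q=P[r['pixels']];q=q[~np.isnan(q[:,0])];print(n,r['conf'],r['pixel'],np.median(q,0).round())
save(im,'top1')
cv2.imwrite('pics/top1c.png',cv2.resize(cv2.imread('pics/top1.png')[130:310,200:440],None,fx=3.3,fy=3.3))
# local plane angle: points within fixture of height 25..40 = rails
m=(P[...,2]>26)&(P[...,2]<42)&(abs(P[...,0]-547)<130)&(abs(P[...,1]+90)<200)
print(m.sum())
```

```text
2.4333 [ 544.89270689 -196.34737747  256.5768758 ] [ 3.14099995e+00 -2.10447903e-04  4.27498534e-01] [-0.05897062 -0.89356519  0.95223099]
stop 0.61 [250.6, 255.9] [459.  95.  59.]
tube 0.6 [306.0, 154.3] [776. -61.  86.]
tube 0.6 [364.3, 163.8] [ 760. -241.   86.]
tube 0.57 [321.4, 230.0] [ 552. -109.   98.]
fixture 0.62 [304.3, 237.1] [536. -66.  11.]
496
```

View pics/top1c.png

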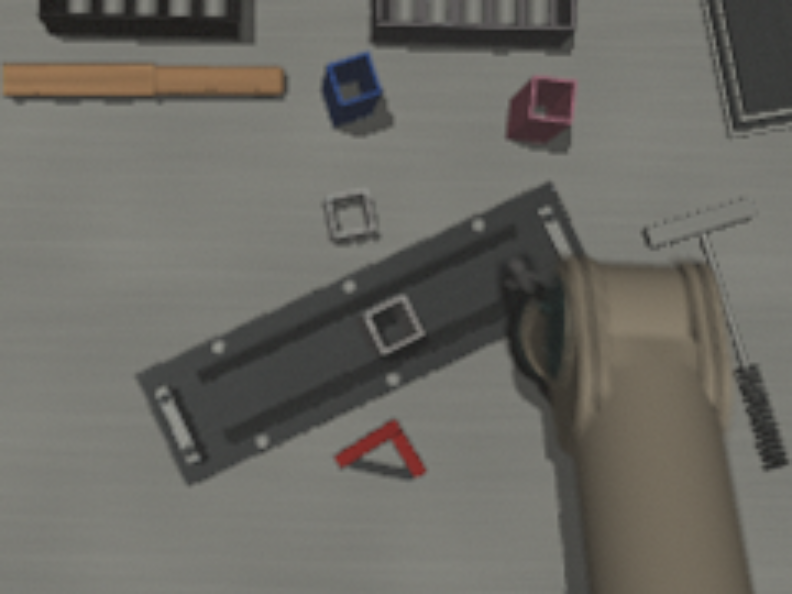

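The top view shows the gripper over the right half of the channel and the tube untouched at crop (395,325). I'll refine the fixture pose from its four plate corners in the crop: (137,375), (190,486), (603,290) and (550,182).

```bash
cat >> h.py <<'E'
def onplane(im,uv,z):
    K=np.array(im['intrinsics'])
    T=np.array(im['cam_to_world'])
    xd=(np.array(uv,float)-[K[0,2],K[1,2]])/[K[0,0],K[1,1]];x=xd.copy()
    for _ in range(15): x=xd/(1+im['k1']*(x**2).sum(-1,keepdims=True))
    d=np.c_[x,np.ones(len(x))]@T[:3,:3].T
    return T[:3,3]+d*((z-T[2,3])/d[:,2:])
E
python3 - <<'E'
from h import *
im=cams.get_image('top')
c=np.array([[137,375],[190,486],[603,290],[550,182]])/3.3+[200,130]-0.35
w=onplane(im,c,10);print(w.round(1))
print('c',w.mean(0));a=(w[0]+w[1]-w[2]-w[3]);print(np.degrees(np.arctan2(a[1],a[0])),np.hypot(*a[:2])/2)
t=np.array([[365,312],[408,294],[425,338],[382,356]])/3.3+[200,130]-0.35
w=onplane(im,t,140);print(w.round(1),w.mean(0))
a=w[3]-w[2];print(np.degrees(np.arctan2(a[1],a[0])));a=w[0]-w[1];print(np.degrees(np.arctan2(a[1],a[0])))
E
```

```text
[[ 500.6  136.    10. ]
 [ 394.9   81.6   10. ]
 [ 594.7 -316.9   10. ]
 [ 699.6 -263.6   10. ]]
c [547.4688422  -90.72248903  10.        ]
116.55817663731928 446.0817894791316
[[ 563.2  -74.4  140. ]
 [ 580.1 -112.3  140. ]
 [ 541.5 -128.1  140. ]
 [ 524.6  -90.3  140. ]] [ 552.33822047 -101.29508472  140.        ]
114.02276451937259
114.09134381063467
```

Emit:
{"fn": "step_arm", "kwargs": {"linear": [[24, -10, 0], [49, -20, 0], [49, -20, 25], [49, -20, 55], [49, -20, 85], [49, -20, 110], [49, -20, 126], [49, -20, 126]], "yaw": [-0.02, -0.036, -0.036, -0.036, -0.036, -0.036, -0.036, -0.036], "gripper": [-0.4, -0.4, -0.4, -0.4, -0.4, -0.4, -0.4, -0.4]}}

```text
clock: 3.35
eef_pos: [576.7, -161.4, 126.7]
tool_rot: [-3.138, 0.007, 0.455]
force: [-0.8, 0.3, -0.4]
width: 25.8
```

Run:
```python
from h import *
s=ctrl.read_state();print(s['clock'],s['eef_pos'],s['tool_rot'],s['force'])
im=cams.get_image('scene');save(im,'sc2')
cv2.imwrite('pics/sc2c.png',cv2.resize(cv2.imread('pics/sc2.png')[150:300,170:320],None,fx=4,fy=4,interpolation=2))
```

```text
3.35 [ 576.71938467 -161.36173934  126.71186118] [-3.13825164  0.0069601   0.45459385] [-0.79416654  0.29341282 -0.4303134 ]
```

View pics/sc2c.png

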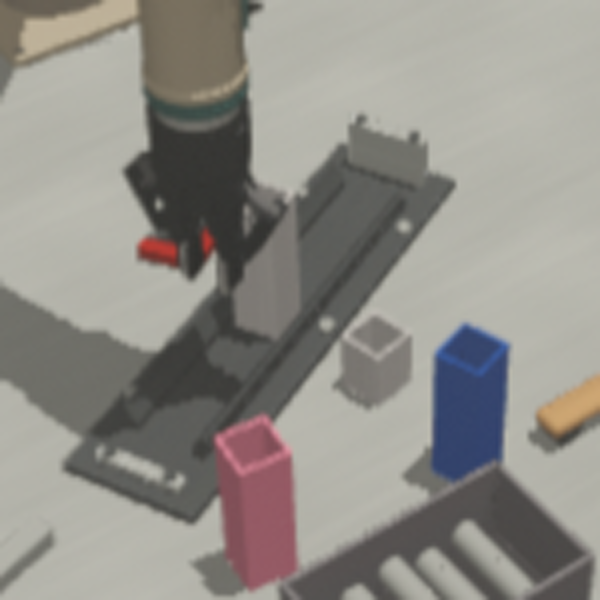

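The pose hadn't settled, so I'll hold and read it again.

Emit:
{"fn": "step_arm", "kwargs": {"linear": [[0, 0, 0], [0, 0, 0]], "yaw": [0, 0], "gripper": [-0.4, -0.4]}}

```text
clock: 3.57
eef_pos: [581.2, -160.3, 131.9]
tool_rot: [3.14, -0.002, 0.457]
force: [-0.4, -0.6, -0.2]
width: 25.7
```

Emit:
{"fn": "step_arm", "kwargs": {"linear": [[1, -12, 0], [1, -24, 0], [1, -30, 0], [1, -35, 0], [1, -40, 0], [1, -45, 0], [1, -50, 0], [1, -55, 0]], "yaw": [-0.007, -0.007, -0.007, -0.007, -0.007, -0.007, -0.007, -0.007], "gripper": [-0.4, -0.4, -0.4, -0.4, -0.4, -0.4, -0.4, -0.4]}}

```text
clock: 4.23
eef_pos: [556.8, -109.2, 130.3]
tool_rot: [3.142, -0.0, 0.465]
force: [0.5, 0.7, 0.3]
width: 25.6
```

Run:
```python
from h import *
s=ctrl.read_state();print(s['clock'],s['eef_pos'],s['tool_rot'],s['force'])
im=cams.get_image('scene');save(im,'sc3')
cv2.imwrite('pics/sc3c.png',cv2.resize(cv2.imread('pics/sc3.png')[150:300,170:320],None,fx=4,fy=4,interpolation=2))
```

```text
4.2333 [ 556.7629587  -109.21145249  130.32727775] [ 3.14153692e+00 -5.43983387e-05  4.64775662e-01] [0.53422743 0.67200705 0.32313255]
```

View pics/sc3c.png

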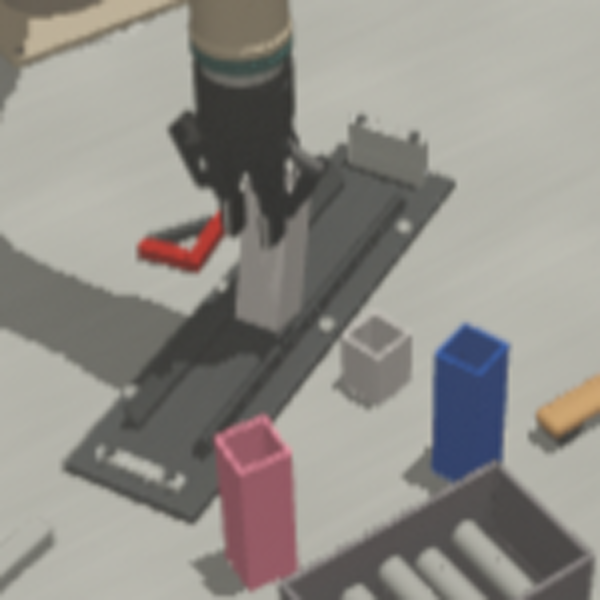

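The tube is leaning towards the stop, with its foot still at crop (270,320). I'll keep pushing.

Emit:
{"fn": "step_arm", "kwargs": {"linear": [[0, -5, 0], [0, -10, 0], [0, -15, 0], [0, -20, 0], [0, -25, 0], [0, -25, 0], [0, -25, 0], [0, -25, 0]], "yaw": [0, 0, 0, 0, 0, 0, 0, 0], "gripper": [-0.4, -0.4, -0.4, -0.4, -0.4, -0.4, -0.4, -0.4]}}

```text
clock: 4.95
eef_pos: [545.9, -87.4, 130.4]
tool_rot: [3.141, -0.0, 0.465]
force: [0.8, -0.3, 0.1]
width: 25.8
```

Run:
```python
from h import *
s=ctrl.read_state();print(s['clock'],s['eef_pos'],s['tool_rot'],s['force'])
im=cams.get_image('scene');save(im,'sc4')
cv2.imwrite('pics/sc4c.png',cv2.resize(cv2.imread('pics/sc4.png')[150:300,170:320],None,fx=4,fy=4,interpolation=2))
```

```text
4.95 [545.89424764 -87.43016278 130.36700335] [ 3.14124286e+00 -1.31443445e-04  4.64810211e-01] [ 0.80998365 -0.25618712  0.05616079]
```

View pics/sc4c.png

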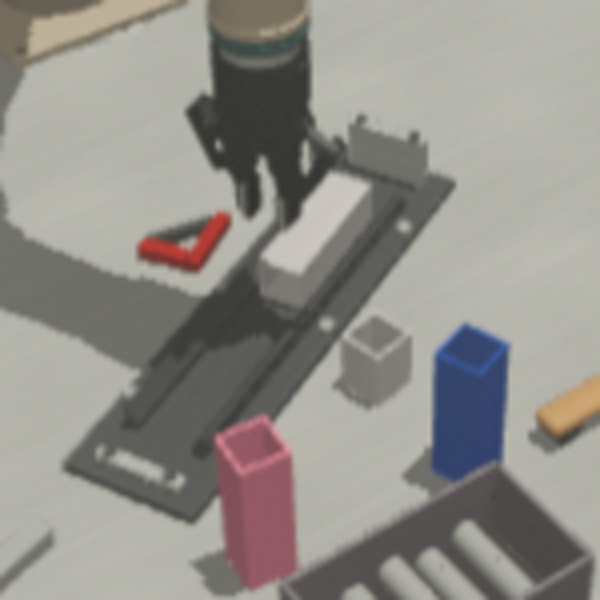

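The tube now lies flat in the channel, with its foot end at crop (285,285) and its top end near the stop. I'll back off behind the foot and measure.

Emit:
{"fn": "step_arm", "kwargs": {"linear": [[0, 20, 0], [0, 45, 0], [0, 65, 0], [0, 65, 0], [0, 65, 0]], "yaw": [0, 0, 0, 0, 0], "gripper": [-0.4, -0.4, -0.4, -0.4, -0.4]}}

```text
clock: 5.42
eef_pos: [574.9, -147.1, 130.0]
tool_rot: [3.141, 0.0, 0.462]
force: [0.4, 0.1, -0.8]
width: 25.5
```

```bash
cat > meas.py <<'E'
from h import *
C=np.array([547.5,-90.7]);u=np.array([-.447,.8945]);n=np.array([.8945,.447])
def meas():
    s=ctrl.read_state();d=s['eef_pos'][:2]-C
    print('clock',s['clock'],'TCP s,lat,z',(d@u).round(1),(d@n).round(1),s['eef_pos'][2].round(1),s['tool_rot'].round(3),s['force'].round(1))
    for c in('scene','top'):
        im=cams.get_image(c);P=pts(im)
        for nm in('tube','stop'):
            for r in cams.regions_of(c,nm)[:4]:
                q=P[r['pixels']];q=q[~np.isnan(q[:,0])];S=(q[:,:2]-C)@u;L=(q[:,:2]-C)@n
                if abs(np.median(L))>40: continue
                print(c,nm,round(r['conf'],2),'s',np.percentile(S,[1,5,50,95,99]).round(),'lat',np.percentile(L,[2,50,98]).round(),'z',np.percentile(q[:,2],[2,50,98]).round())
        save(im,c+'_last')
if __name__=='__main__': meas()
E
python3 meas.py
python3 -c "
import cv2
a=cv2.resize(cv2.imread('pics/top_last.png')[180:290,220:340],None,fx=5,fy=5,interpolation=2);cv2.imwrite('pics/top5.png',a)"
```

```text
clock 5.4167 TCP s,lat,z -62.7 -0.7 130.0 [3.141 0.    0.462] [ 0.4  0.1 -0.8]
scene tube 0.57 s [  4.  10.  58. 132. 171.] lat [-25.   9.  24.] z [ 9. 47. 54.]
top tube 0.96 s [ 13.  19.  80. 137. 144.] lat [-23.  -1.  21.] z [ 7. 49. 56.]
top stop 0.65 s [ 13.  19.  78. 136. 141.] lat [-23.  -1.  19.] z [ 9. 49. 56.]
```

View pics/top5.png

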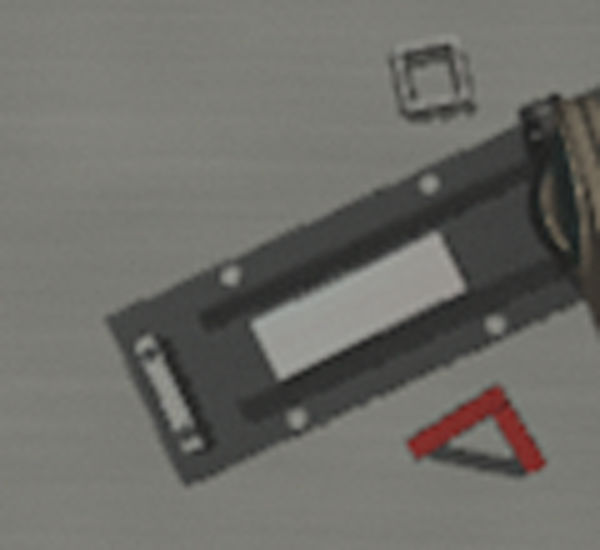

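The tube spans s≈13–143 mm, is centred (lateral ≈ -1) and its top is at about 50 mm, so it lies flat with a gap of about 56 mm to the stop. I'll descend behind the foot with the tips above the rail tops, then push.

Emit:
{"fn": "step_arm", "kwargs": {"linear": [[0.5, 0, 25], [0.5, 0, 50], [0.5, 0, 68], [0.5, -10, 68], [0.5, -25, 68], [0.5, -40, 68], [0.5, -52, 68], [0.5, -52, 68]], "yaw": [0, 0, 0, 0, 0, 0, 0, 0], "gripper": [-0.4, -0.4, -0.4, -0.4, -0.4, -0.4, -0.4, -0.4]}}

```text
clock: 6.38
eef_pos: [551.2, -94.6, 63.3]
tool_rot: [-3.14, -0.001, 0.47]
force: [-0.1, 0.5, 0.9]
width: 25.6
```

```bash
python3 meas.py
python3 -c "
import cv2
a=cv2.resize(cv2.imread('pics/scene_last.png')[170:280,190:310],None,fx=5,fy=5,interpolation=2);cv2.imwrite('pics/sc6.png',a)"
```

```text
clock 6.3833 TCP s,lat,z -5.1 1.5 63.3 [-3.14e+00 -1.00e-03  4.70e-01] [-0.1  0.5  0.9]
scene tube 0.63 s [  8.  11.  96. 130. 137.] lat [-16.  18.  24.] z [12. 39. 53.]
scene stop 0.77 s [193. 194. 199. 258. 281.] lat [-34.   5.  42.] z [-1. 38. 63.]
top tube 0.79 s [ 21.  26.  79. 134. 138.] lat [-18.  -1.  17.] z [43. 49. 56.]
```

View pics/sc6.png

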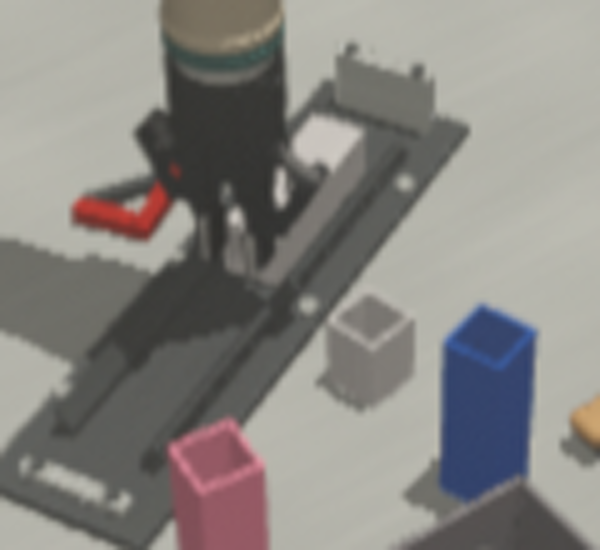

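Emit:
{"fn": "step_arm", "kwargs": {"linear": [[-1, 0, 2.5], [-1, -5, 2.5], [-1, -10, 2.5], [-1, -15, 2.5], [-1, -20, 2.5], [-1, -25, 2.5], [-1, -30, 2.5], [-1, -35, 2.5]], "yaw": [0.006, 0.006, 0.006, 0.006, 0.006, 0.006, 0.006, 0.006], "gripper": [-0.4, -0.4, -0.4, -0.4, -0.4, -0.4, -0.4, -0.4]}}

```text
clock: 7.35
eef_pos: [535.3, -67.2, 59.9]
tool_rot: [3.141, -0.0, 0.459]
force: [-0.0, -1.6, -0.8]
width: 25.5
```

```bash
python3 meas.py
python3 -c "
import cv2
a=cv2.resize(cv2.imread('pics/scene_last.png')[170:280,190:310],None,fx=5,fy=5,interpolation=2);cv2.imwrite('pics/sc7.png',a)"
```

```text
clock 7.35 TCP s,lat,z 26.5 -0.4 59.9 [ 3.141 -0.     0.459] [-0.  -1.6 -0.8]
scene tube 0.55 s [ 29.  40. 126. 159. 165.] lat [-13.  23.  62.] z [ 15.  43. 131.]
scene stop 0.48 s [191. 194. 199. 206. 210.] lat [-34.   8.  40.] z [16. 44. 64.]
top tube 0.87 s [ 64.  69. 116. 164. 169.] lat [-17.   1.  20.] z [43. 49. 55.]
top stop 0.45 s [202. 202. 206. 212. 212.] lat [-34.  -1.  31.] z [47. 60. 66.]
```

View pics/sc7.png

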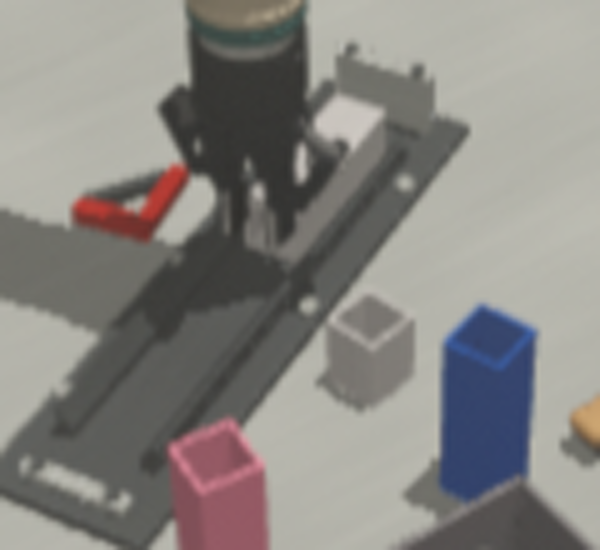

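The tube is sliding: its top end is at s≈167, which leaves about 32 mm. I'll continue.

Emit:
{"fn": "step_arm", "kwargs": {"linear": [[0, -4, 0], [0, -8, 0], [0, -12, 0], [0, -16, 0], [0, -20, 0], [0, -24, 0], [0, -27, 0], [0, -28, 0]], "yaw": [0, 0, 0, 0, 0, 0, 0, 0], "gripper": [-0.4, -0.4, -0.4, -0.4, -0.4, -0.4, -0.4, -0.4]}}

```text
clock: 8.32
eef_pos: [522.7, -42.0, 59.9]
tool_rot: [-3.141, 0.0, 0.46]
force: [1.6, -2.4, -0.0]
width: 25.4
```

Emit:
{"fn": "step_arm", "kwargs": {"linear": [[0, -1, 0], [0, -2, 0], [0, -2, 0]], "yaw": [0, 0, 0], "gripper": [-0.4, -0.4, -0.4]}}

```text
clock: 8.57
eef_pos: [522.1, -40.8, 59.9]
tool_rot: [3.142, -0.0, 0.459]
force: [0.9, -1.1, -0.4]
width: 25.3
```

```bash
python3 meas.py
```

```text
clock 8.5667 TCP s,lat,z 55.9 -0.4 59.9 [ 3.142 -0.     0.459] [ 0.9 -1.1 -0.4]
scene tube 0.76 s [ 63.  69. 156. 194. 200.] lat [-15.  22.  27.] z [10. 38. 54.]
scene stop 0.52 s [193. 194. 199. 208. 208.] lat [-33.  23.  42.] z [15. 51. 65.]
top tube 0.77 s [101. 105. 149. 193. 198.] lat [-16.   2.  20.] z [43. 49. 55.]
top stop 0.21 s [-219. -202.  -72.  202.  224.] lat [-57.   5.  58.] z [ 3. 10. 33.]
```

Nearly there. I'll push in 1–2 mm steps until the force rises.

Emit:
{"fn": "step_arm", "kwargs": {"linear": [[0, -1, 0], [0, -2, 0], [0, -2, 0]], "yaw": [0, 0, 0], "gripper": [-0.4, -0.4, -0.4]}}

```text
clock: 9.12
eef_pos: [521.3, -39.1, 59.8]
tool_rot: [3.141, -0.0, 0.459]
force: [1.1, -2.0, 0.7]
width: 25.5
```

Emit:
{"fn": "step_arm", "kwargs": {"linear": [[0, -1, 0], [0, -2, 0], [0, -2, 0]], "yaw": [0, 0, 0], "gripper": [-0.4, -0.4, -0.4]}}

```text
clock: 9.37
eef_pos: [520.9, -38.1, 59.9]
tool_rot: [3.14, -0.0, 0.459]
force: [2.4, -4.7, -1.5]
width: 25.7
```

Emit:
{"fn": "step_arm", "kwargs": {"linear": [[0, -1, 0], [0, -2, 0], [0, -2, 0]], "yaw": [0, 0, 0], "gripper": [-0.4, -0.4, -0.4]}}

```text
clock: 9.62
eef_pos: [521.0, -38.0, 60.1]
tool_rot: [3.138, -0.001, 0.457]
force: [5.1, -7.7, -2.1]
width: 25.5
```

Emit:
{"fn": "step_arm", "kwargs": {"linear": [[0, -1, 0], [0, -2, 0], [0, -2, 0]], "yaw": [0, 0, 0], "gripper": [-0.4, -0.4, -0.4]}}

```text
clock: 9.87
eef_pos: [520.9, -37.8, 60.2]
tool_rot: [3.136, -0.002, 0.456]
force: [5.7, -11.0, -2.3]
width: 25.6
```

Emit:
{"fn": "step_arm", "kwargs": {"linear": [[0, -2, 0], [0, -4, 0], [0, -4, 0]], "yaw": [0, 0, 0], "gripper": [-0.4, -0.4, -0.4]}}

```text
clock: 10.12
eef_pos: [520.7, -37.6, 60.6]
tool_rot: [3.131, -0.002, 0.454]
force: [9.0, -18.4, -1.8]
width: 25.9
```

```bash
python3 meas.py
python3 -c "
import cv2
a=cv2.resize(cv2.imread('pics/scene_last.png')[170:280,190:310],None,fx=5,fy=5,interpolation=2);cv2.imwrite('pics/sc8.png',a)"
```

```text
clock 10.1167 TCP s,lat,z 59.4 -0.2 60.6 [ 3.131e+00 -2.000e-03  4.540e-01] [  9.  -18.4  -1.8]
scene stop 0.67 s [192. 194. 199. 207. 212.] lat [-32.  19.  42.] z [18. 52. 65.]
top tube 0.73 s [108. 110. 153. 197. 202.] lat [-20.   2.  22.] z [  8.  49. 409.]
```

View pics/sc8.png

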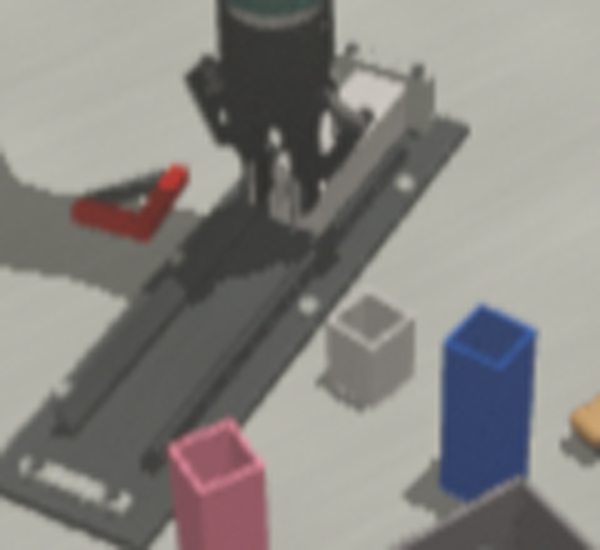

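With 20 N pushing, the tube doesn't move, so it's seated against the stop at crop (405,85). I'll retreat straight back, then up.

Emit:
{"fn": "step_arm", "kwargs": {"linear": [[0, 4, 0], [0, 8, 0], [0, 15, 0], [0, 30, 0], [0, 50, 0], [0, 50, -30], [0, 50, -70], [0, 50, -110]], "yaw": [0, 0, 0, 0, 0, 0, 0, 0], "gripper": [-0.4, -0.4, -0.4, -0.4, -0.4, -0.4, -0.4, -0.4]}}

```text
clock: 11.08
eef_pos: [537.5, -74.0, 169.9]
tool_rot: [-3.138, 0.003, 0.46]
force: [1.9, 0.3, 0.1]
width: 25.5
```

Emit:
{"fn": "step_arm", "kwargs": {"linear": [[0, 30, -20], [0, 60, -40], [0, 90, -40], [0, 120, -40], [0, 120, -40], [0, 120, -40]], "yaw": [0, 0, 0, 0, 0, 0], "gripper": [-0.4, -0.4, -0.4, -0.4, -0.4, -0.4]}}

```text
clock: 11.58
eef_pos: [591.8, -183.6, 209.1]
tool_rot: [-3.14, 0.0, 0.457]
force: [-0.3, 0.6, -0.5]
width: 25.8
```

```bash
python3 meas.py
python3 -c "
import cv2,numpy as np
a=cv2.resize(cv2.imread('pics/scene_last.png')[160:280,190:310],None,fx=4,fy=4,interpolation=2)
b=cv2.resize(cv2.imread('pics/top_last.png')[180:300,230:310],None,fx=4,fy=4,interpolation=2)
cv2.imwrite('pics/sc9.png',np.hstack([a,b]))"
```

```text
clock 11.5833 TCP s,lat,z -102.9 -1.9 209.1 [-3.14   0.     0.457] [-0.3  0.6 -0.5]
scene tube 0.94 s [ 66.  69. 115. 187. 194.] lat [-16.  10.  26.] z [ 9. 47. 54.]
scene stop 0.53 s [191. 193. 199. 210. 251.] lat [-30.  22.  41.] z [13. 52. 65.]
top tube 0.79 s [ 73.  78. 137. 196. 201.] lat [-18.   2.  21.] z [10. 49. 56.]
top stop 0.45 s [201. 202. 207. 212. 213.] lat [-34.  -4.  31.] z [44. 59. 67.]
```

View pics/sc9.png

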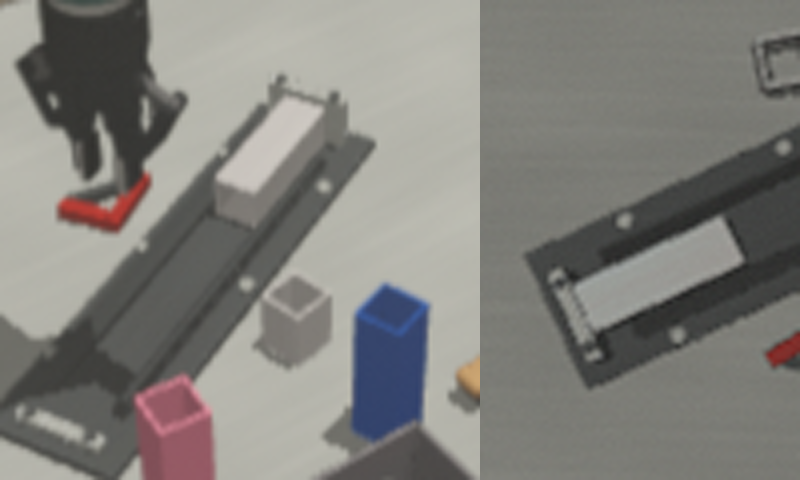

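Both views show the tube flat and against the stop. The scene half has its top end at (310,100), the top-view half at (580,305). The robot is clear of everything and nothing else has moved, so I'm handing the job in.

```bash
python3 -c "
from cell import ctrl
print(ctrl.finish_job())"
```

```text
the job is handed in; nothing more can be done
None
```

The tube now lies flat in the channel with the end that was on top butted against the stop plate, and the job is handed in at about 11.7 s of the 40 s allowed. I tipped it towards the stop with the fingers partly closed, then slid it about 56 mm along the channel by pushing on its foot end. It was never gripped or lifted.

**Last checks:**
- **Seated at the stop:** the tube stopped moving while the pushing force rose from 5 to 20 N, well above the 3–13 N needed to slide it. The top camera puts it from s≈73 to 201 mm along the channel, and the stop face is at 199 mm.
- **Lying flat:** its upper side measures about 50 mm above the bench, and it sits 0–2 mm off the channel centre line.
- **Robot and surroundings:** the robot was touching nothing at the end. The offcut, magnet and look-alikes look unmoved in the last pictures. I compared them by eye and did not measure them.

**Disagreements:** the scene camera read the tube's top end at about 194 mm, 5–7 mm short of the top camera. The stop plate hides part of that end from the scene camera, so I trusted the force reading and the top view. The stop detector also gave a few wrong hits on the tube and on the fixture, which I ignored.

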